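# Set the bleed valve of the pellet-die vacuum station

## Task

Set the bleed valve of the vacuum station that the pellet die stands in: get the blade of the spatula under the front lip of the clear hood, pry the hood up and swing it right back with the spatula, then lay the spatula down on the bench. Turn the knurled valve screw clockwise until it seats, then back it off a quarter turn. Finish while still gripping the screw there, so that it cannot creep during the pump-down, and leave the red-capped jar, the mortar and the petri dish where they stand.

Things in the scene. Friction and masses are not known exactly. Their poses are not given: they have to be found in the camera images.
- station: vacuum station for the pellet die, fixed to the bench: grey box 120 mm deep (its x), 220 mm wide (its y), its aluminium deck 45 mm above the bench. Origin: centre of the underside; its front faces -x. The steel die stands on the left of the deck (y +58 mm) and rises 82 mm above it; the hood with the valve is on the right (y -58 mm)
- hood (a joint): clear hood over the valve screw, 76 mm long, 68 mm wide, 38 mm high, 3 mm walls, hinged at its far lower edge; rad, 0 = shut, grows as its front rises, 1.95 = stop, leaning back. A stiff hinge (about 0.1 N m) holds it at any angle
- hood_slot (a point): point on the hood (moves with it), 4.5 mm above the deck in the middle of the prying slot in the lower edge of its front wall. The slot is 28 mm wide and 9 mm high; the wall is 3 mm thick and a grey lip above the slot stands out 8 mm to the front; the screw is 20 mm behind the inside of the wall. In front of the lip are 12 mm of bare deck
- hood_hinge (a point): middle of the hinge line of the hood, at deck height, fixed to the station; the line runs along the station's y, 76 mm behind the hood's front
- valve_screw (a joint): knurled steel valve screw; rad, 0 = seated (hard stop), grows counter-clockwise seen from above (opening); it begins 0.8 to 2.2 open and stays where it is left (friction 0.05 N m); it does not rise or sink. A quarter turn is 1.57
- valve_grip (a point): point on the axis of the valve screw at the height to grip. The screw is round, 25 mm across and 20 mm high, upright, from 12 to 32 mm above the deck; this point is 23 mm above the deck. Nothing else stands within 30 mm of it when the hood is back
- spatula: spatula with a wooden handle and a thin steel blade, 182 mm long, 60 g, loose on the bench to the right of the station, blade away from the robot. Origin: middle of the handle's underside; x points along it to the blade, z up. Handle 95 mm long (x -48 to +48 mm), 14 mm wide, 13 mm high, then a 12 mm ferrule; blade to x = +135 mm, 11 mm wide, 2 mm thick, its mid-plane 6.5 mm above the underside
- spatula_tip (a point): end of the spatula's blade, in its mid-plane
- powder_jar: white powder jar with a red screw cap, 55 mm across, 71 mm high; a bystander
- mortar: small agate mortar, 80 mm across, 25 mm high; a bystander
- petri_dish: shallow glass petri dish, 61 mm across, 15 mm high; a bystander

How it is judged:
On the way, in this order (a step that is already met when the one before it is completed fails the run):
1. the hood is pried up with the spatula, held in the gripper (value of joint hood above 0.2 rad and contact force between spatula and hood above 0.2 N and contact force between the fingers and spatula above 1 N), for 0.1 s.
2. the hood is swung back (over 1.4 rad) and the spatula lies on the bench, let go (value of joint hood above 1.4 rad and contact force between the fingers and spatula below 0.1 N and height (world z) of spatula below 0.018 m and height (world z) of spatula_tip below 0.025 m and linear speed of spatula below 0.02 m/s), for 0.2 s.
3. the valve screw is seated (within 0.06 rad of its stop), turned by the fingers (value of joint valve_screw below 0.06 rad and contact force between the fingers and valve_screw above 1 N), for 0.2 s.
At the end, for the whole second after the job is handed in: The valve screw stands a quarter turn open from its seat (1.57 rad, give or take 0.25), at rest and still gripped by the fingers (over 3 N); the hood is back by more than 1.4 rad; the spatula lies flat and still on the bench, let go (all of step 2 and value of joint valve_screw between 1.32 and 1.82 rad and velocity of joint valve_screw between -0.1 and 0.1 rad/s and contact force between the fingers and valve_screw above 3 N); the arm keeps its last pose, push and grip.
It fails at once if a bystander (jar, mortar or petri dish) is shifted by more than 30 mm (distance of any of powder_jar, mortar, petri_dish from where it was at the start of the episode above 0.03 m).
It also fails if it takes over 72 s, if anything falls off the work surface, if the arm or the gripper's body presses on something with over 40 N, if the wrist force passes 120 N, or if a joint passes its speed limit or range.

## Robot

A 6-joint arm with a two-finger parallel gripper is mounted at the origin on a cart in front of the work surface, level with it; the furniture and walls round the work are solid. World frame = base frame: x ahead of the robot, y to its left, z up, the work surface at z = 0. Lengths are in m, angles in rad, forces in N, time in s.
With the tool pointing down it reaches from about 0.375 to 0.825 m from the base axis. Payload 5.5 kg.
Tool frame: the origin (TCP) lies at the very end of the fingers, on their centre line; the grasp point (between the pads) lies 19 mm behind it; z points along the fingers, y is the line along which they close (so a half turn about z gives the same grasp; the last joint's range is limited). The gripper opens to 85 mm and grips with 20 to 120 N. Pads are 22 mm wide; open, the fingers measure 114 mm over their backs; the gripper's body (76 mm by 85 mm) begins 54 mm behind the grasp point. The pads swing forward as they close: fully open they stand 13 mm farther back than shut.
Start: joints at [1.224, 0.314, -0.047, 1.21, 0, 1.571], TCP at [0.204, 0.564, 0.231] pointing down, gripper open.
Joint ranges: [-2.67, 2.67], [-0.69, 1.73], [-1.03, 1.25], [-2.08, 2.16], [-1.42, 1.45], [-3.14, 3.14]. Speed limits (rad/s): [2.39, 2.39, 3.01, 3.14, 3.14, 3.14].

## Interface

Orientations are given as a rotation vector (axis times angle).
In Python, from cell import arm, camera gives the robot as it stands.
- The arm moves only by the tool send_rows, never from a script. Its argument "deltas" is a list of rows, each a list of 5 numbers: the closure, from -1 (fully open) to 1 (shut), then the shift along the tool's x, y, z scaled (see below), then the turn about the tool's z scaled (see below). In form: [[gripper, dx, dy, dz, turn], ...]. A call has 1 to 20 rows; each row shifts and turns the commanded pose from where the row before left it, along the tool's axes as they then stand; what a row does not reach is not made up. The controller multiplies each number of a shift by 0.03 m and each number of a turn by 0.15 rad. A row lasts 1/10 s, in which the tool goes at most 50 mm and 8.59 degrees, less where a joint would pass 70% of its speed; a pose out of reach is approached as far as the arm can. A call with a number of a shift or a turn outside -1 to 1 is refused whole. A call with a gripper value outside its range is refused whole. The fingers move at their own pace and stop on an object; "newtons" is the grip in N (left out, the last holds). Time passes only in rows, so rows that do not move let the fingers close. It gives the time, the measured TCP pose, the force, the opening and the grip force at its end, in the units of the state.
- arm.sense(): the state, without advancing time (a new reading comes with each control period).
- camera(name): name is "scene" or "top"; returns a dict with "image" (420x560x3 uint8, blue, green, red), "fx", "fy", "cx", "cy" (pixels), "R" (3x3) and "t" (3): a world point X has camera coordinates R X + t. Camera axes: x right, y down, z forward; pixel columns grow to the right and rows downward; lengths in m; the calibration is good to about 2 mm. A picture is of the moment at which its call begins. There is no depth.
- arm.job_done(): hands the job in; it is judged then, once.
The state is a dict: "t": time; "q": joint angles; "dq": joint speeds; "effort": joint torques, N m; "eef_pos": TCP position; "tcp_rot": TCP orientation; "force": force on the tool from outside, world axes, zero at the start; "wrist_torque": the same for the moment, N m; "finger_gap": opening from 0.0 (shut) to 1.0 (fully open); "grasp_force": force on a finger pad.
Only numpy, scipy, OpenCV 4.12 (cv2) and the standard library are available. Lean on these libraries where they do the work, as an engineer would, in place of code of your own. Each camera call takes 0.05 s, during which the arm holds its last target. There are 200 camera calls.

## Working session

There is one attempt and no reset: what is moved stays moved. The work goes in short steps, Python scripts to look and compute and a tool call to move; the robot and the scene stay as the last step left them, time stands still between calls to the robot, and variables do not carry over. Pictures are saved under pics/ and viewed, at most 10 in all, crops included, and the job is handed in when it is done.

Besides the shell and the picture viewer there is one more tool, called by a JSON object that holds its "name" and its "arguments", one argument or row to a line. send_rows: Moves the arm, as the interface text tells. Shifts and turns lie within -1 to 1; 1 stands for 0.03 m of shift or 0.15 rad of turn. Its arguments: {"type":"object","properties":{"deltas":{"type":"array","items":{"type":"array","items":{"type":"number"}}},"newtons":{"type":"number"}},"required":["deltas"]}

```bash
mkdir -p pics; ls; python3 - <<'E'
from cell import arm,camera
import cv2
for n in("scene","top"):
    c=camera(n); cv2.imwrite(f"pics/{n}0.png",c["image"]); print(n,c["fx"],c["fy"],c["cx"],c["cy"],c["R"],c["t"])
s=arm.sense(); print(s)
E
```

```text
pics
scene 393.1766815941992 393.1766815941992 274.68422967784295 208.3634354377463 [[ 0.78536777 -0.61891114 -0.01210218]
 [-0.28677246 -0.34643521 -0.89316527]
 [ 0.54859731  0.70493379 -0.44956572]] [-0.42625863  0.23025919  0.90058642]
top 448.7219205062852 448.7219205062852 280.98333929750146 205.1116836768794 [[ 4.32557658e-04 -9.99871071e-01  1.60516116e-02]
 [-9.98942145e-01 -1.17014018e-03 -4.59697917e-02]
 [ 4.59826475e-02 -1.60147467e-02 -9.98813859e-01]] [-0.00900394  0.57330135  1.18329831]
{'t': 0.1, 'q': array([ 1.22398984e+00,  3.14135566e-01, -4.79752880e-02,  1.21022182e+00,
        3.01235543e-06,  1.57081006e+00]), 'dq': array([-0.00120914, -0.00199947,  0.00302763,  0.00115919, -0.00063161,
        0.00065061]), 'effort': array([ 2.43277264e-04, -5.40766275e+01,  3.40542555e+01,  1.12004954e-02,
        3.22078347e-05, -5.06388531e-06]), 'eef_pos': array([0.20375733, 0.56378163, 0.2305343 ]), 'tcp_rot': array([-5.42011260e-01, -3.09421049e+00,  2.37608596e-03]), 'force': array([-0.1425721 , -0.06349793,  0.25291535]), 'wrist_torque': array([-0.02057279,  0.00681798,  0.00500204]), 'grasp_force': 0.0, 'finger_gap': 1.0022493931318341}
```

View pics/scene0.png

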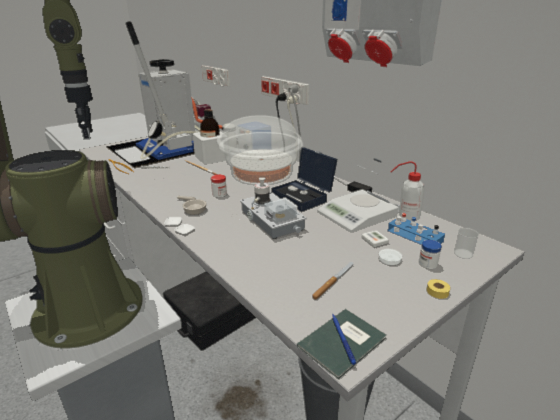

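View pics/top0.png

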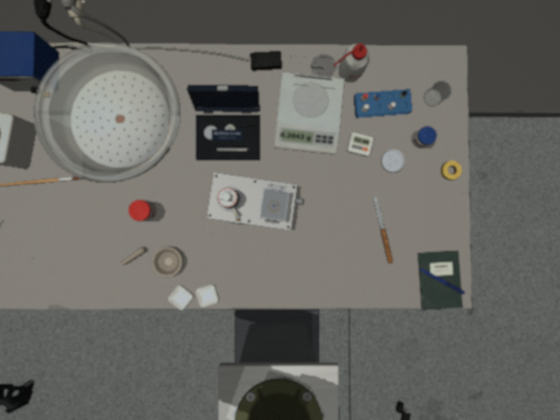

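The scene view shows the station at about (272,213) and the spatula at (333,282). In the top view the station spans (208–298, 174–230) with the die left and the hood right (277,205). The spatula runs from its handle end at (390,262) to its tip at (376,198), the red jar is at (140,211), the mortar at (168,262) and the petri dish at (393,161).

```bash
cat > h.py <<'E'
import numpy as np, cv2
from cell import arm,camera
def ray(c,uv,z):
    """pixel -> world point on the plane at height z"""
    d=c["R"].T@np.array([(uv[0]-c["cx"])/c["fx"],(uv[1]-c["cy"])/c["fy"],1]); o=-c["R"].T@c["t"]
    return o+d*(z-o[2])/d[2]
def proj(c,X):
    p=c["R"]@np.asarray(X)+c["t"]; return np.array([c["fx"]*p[0]/p[2]+c["cx"],c["fy"]*p[1]/p[2]+c["cy"]])
E
python3 - <<'E'
from h import *
c=camera("top"); im=c["image"]; s=camera("scene")["image"]
a=cv2.resize(im[165:270,200:400],None,fx=4,fy=4,interpolation=cv2.INTER_CUBIC)
cv2.imwrite("pics/topc.png",a)
cv2.imwrite("pics/scc.png",cv2.resize(s[165:310,230:370],None,fx=4,fy=4,interpolation=cv2.INTER_CUBIC))
hsv=cv2.cvtColor(im,cv2.COLOR_BGR2HSV)
m=np.zeros(im.shape[:2],np.uint8); m[190:275,365:405]=1
wood=((hsv[...,1]>110)&(hsv[...,2]>60)&(m>0)).astype(np.uint8)
v,u=np.nonzero(wood); print("wood",len(u),u.min(),u.max(),v.min(),v.max())
r=cv2.minAreaRect(np.c_[u,v].astype(np.float32)); b=cv2.boxPoints(r); print(r); print([ray(c,p,.0065).round(4) for p in b])
g=im.astype(float).mean(2)[160:240,200:310]
d=((g>130)).astype(np.uint8)
cs,_=cv2.findContours(d,cv2.RETR_EXTERNAL,cv2.CHAIN_APPROX_SIMPLE); k=max(cs,key=cv2.contourArea); r=cv2.minAreaRect(k); b=cv2.boxPoints(r)+[200,160]
print("deck",r,b.round(1),[ray(c,p,.045).round(4) for p in b])
E
```

```text
wood 117 382 391 230 261
((386.3049011230469, 245.54588317871094), (32.23728561401367, 3.550109386444092), 76.75948333740234)
[array([ 0.5063, -0.2769,  0.0065]), array([ 0.5085, -0.2862,  0.0065]), array([ 0.4247, -0.3052,  0.0065]), array([ 0.4225, -0.2959,  0.0065])]
deck ((51.074188232421875, 41.11880111694336), (85.9876480102539, 48.19429397583008), 8.93058967590332) [[204.9 218.2]
 [212.3 170.6]
 [297.3 184. ]
 [289.8 231.6]] [array([0.5376, 0.1888, 0.045 ]), array([0.6613, 0.1704, 0.045 ]), array([ 0.6269, -0.0505,  0.045 ]), array([ 0.5032, -0.0309,  0.045 ])]
```

View pics/topc.png

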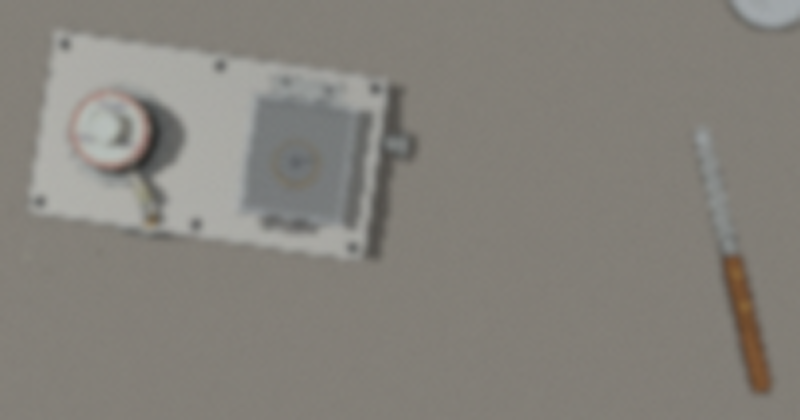

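View pics/scc.png

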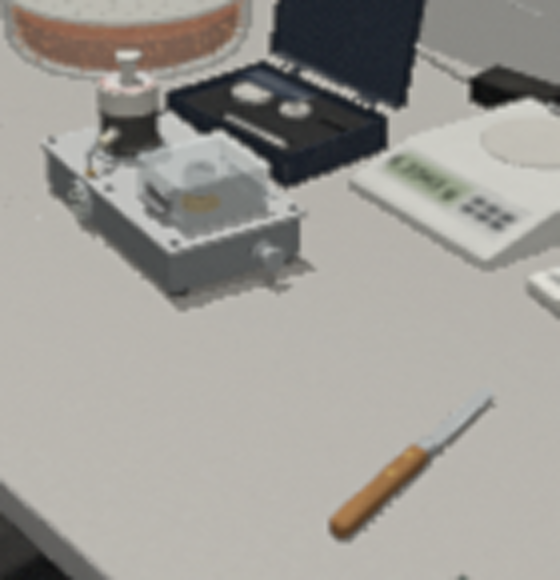

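The top crop shows the deck corners at crop px (55,30), (391,78), (368,262) and (30,212), the hood's glass at (245–360, 97–225) with its front lip at (290,222), and the screw near (297,162). The spatula runs from (762,392) to its tip at (701,128). The scene crop confirms the hood is shut.

```bash
cat >> h.py <<'E'
def crop(p): return (np.array(p)+.5)/4-.5+[200,165]
E
python3 - <<'E'
from h import *
c=camera("top"); s=camera("scene")
P=[ray(c,crop(p),.045) for p in [(55,30),(391,78),(368,262),(30,212)]]
ctr=np.mean(P,0); yv=(P[0]-P[1]+P[3]-P[2])[:2]; xv=(P[0]-P[3]+P[1]-P[2])[:2]
print("ctr",ctr,"size",np.linalg.norm(yv)/2,np.linalg.norm(xv)/2)
yaw=np.arctan2(-yv[0],yv[1]); print("yaw",yaw,np.arctan2(xv[1],xv[0]))
R=np.array([[np.cos(yaw),-np.sin(yaw)],[np.sin(yaw),np.cos(yaw)]])
for n,x,z in(("c -60",-60,.045),("front edge",-60,.045)): print(n,(ctr[:2]+R@[x/1000,-.058]))
print("screw guess top px",ray(c,crop((297,162)),.077), "lip px",ray(c,crop((290,224)),.057))
# two view check: tri deck corner front-right in scene crop (175,247)*: scene px
sp=(np.array([(48,145),(175,245),(303,213)])+.5)/4-.5+[230,165]
print("scene corners",[ray(s,p,.045).round(4) for p in sp],np.round(P,4))
a=ray(c,crop((763,391)),.0065); b=ray(c,crop((733,255)),.0065); t=ray(c,crop((701,128)),.0065)
sc=lambda p,z: ray(s,(np.array(p)+.5)/4-.5+[230,165],z)
print("spat",a,b,t,np.linalg.norm(a-t)); print("spat scene",sc((338,530),.0065),sc((425,452),.0065),sc((489,395),.0065))
d=(t-a)[:2]; print("spat yaw",np.arctan2(d[1],d[0]),"origin",t[:2]-d/np.linalg.norm(d)*.135, a[:2]+d/np.linalg.norm(d)*.048)
print(np.linalg.norm(a-b))
from scipy.spatial.transform import Rotation as Ro
print(Ro.from_rotvec(arm.sense()["tcp_rot"]).as_matrix().round(3))
E
```

```text
ctr [0.5825698  0.06607986 0.045     ] size 0.22073668271910535 0.11984331488735081
yaw -0.14335298724469478 -0.12678812608424958
c -60 [0.51489922 0.01724654]
front edge [0.51489922 0.01724654]
screw guess top px [0.57031919 0.01041952 0.077     ] lip px [0.53144827 0.01485642 0.057     ]
scene corners [array([0.5405, 0.1726, 0.045 ]), array([ 0.5174, -0.0269,  0.045 ]), array([ 0.6224, -0.0495,  0.045 ])] [[ 0.6574  0.1677  0.045 ]
 [ 0.6266 -0.0507  0.045 ]
 [ 0.507  -0.0356  0.045 ]
 [ 0.5392  0.1829  0.045 ]]
spat [ 0.42053903 -0.30153563  0.0065    ] [ 0.51141059 -0.28229949  0.0065    ] [ 0.59679507 -0.26153137  0.0065    ] 0.18073885266284048
spat scene [ 0.42320745 -0.30059954  0.0065    ] [ 0.51694828 -0.28023399  0.0065    ] [ 0.59463282 -0.26357951  0.0065    ]
spat yaw 0.22318560390968573 origin [ 0.46514344 -0.29141191] [ 0.4673485  -0.29091144]
0.09288525010613301
[[-0.94   0.34  -0.   ]
 [ 0.34   0.94  -0.001]
 [ 0.    -0.001 -1.   ]]
```

{"name": "send_rows", "arguments": {
  "deltas": [
    [-1,-0.95,-0.95,0,0],
    [-1,-0.95,-0.95,0,0],
    [-1,-0.95,-0.95,0,0],
    [-1,-0.95,-0.95,0,0],
    [-1,-0.95,-0.95,0,0],
    [-1,-0.95,-0.95,0,0],
    [-1,-0.95,-0.95,0,0],
    [-1,-0.95,-0.95,0,0],
    [-1,-0.95,-0.95,0,0],
    [-1,-0.95,-0.95,0,0],
    [-1,-0.95,-0.95,0,0],
    [-1,-0.95,-0.95,0,0],
    [-1,-0.61,-0.99,0,0],
    [-1,-0.61,-0.99,0,0],
    [-1,-0.61,-0.99,0,0],
    [-1,-0.61,-0.99,0,0],
    [-1,-0.61,-0.99,0,0],
    [-1,-0.61,-0.99,0,0],
    [-1,-0.61,-0.99,0,0],
    [-1,-0.61,-0.99,0,0]
  ],
  "newtons": 100
}}

```text
t: 2.3
eef_pos: [0.4663, -0.1483, 0.2314]
tcp_rot: [0.542, 3.094, 0.0]
force: [0.6, -0.2, 0.1]
finger_gap: 0.999
grasp_force: 0.0
```

{"name": "send_rows", "arguments": {
  "deltas": [
    [-1,-0.61,-0.99,0,0],
    [-1,-0.61,-0.99,0,0],
    [-1,-0.61,-0.99,0,0],
    [-1,-0.61,-0.99,0,0],
    [-1,0,0,0.9,-0.95],
    [-1,0,0,0.9,-0.95],
    [-1,0,0,0.9,-0.95],
    [-1,0,0,0.9,-0.95],
    [-1,0,0,0,0],
    [-1,0,0,0,0]
  ]
}}

```text
t: 3.3
eef_pos: [0.4945, -0.2833, 0.1235]
tcp_rot: [0.345, -3.122, -0.001]
force: [-0.0, -0.0, 0.0]
finger_gap: 0.997
grasp_force: 0.0
```

```bash
cat >> h.py <<'E'
from scipy.spatial.transform import Rotation as Ro
def st():
    s=arm.sense(); M=Ro.from_rotvec(s["tcp_rot"]).as_matrix()
    yaw=np.arctan2(M[1,0],M[0,0]); print("t",round(s["t"],2),"pos",s["eef_pos"].round(4),"yaw",round(yaw,4),"q6",s["q"][5].round(3),"F",s["force"].round(1),"T",s["wrist_torque"].round(2),"gap",round(s["finger_gap"],3),"gf",round(s["grasp_force"],1))
    return s,M,yaw
def units(M,p,target): return ((M.T@(np.array(target)-p))/.03).round(2)
E
python3 - <<'E'
from h import *
s,M,y=st(); print(units(M,s["eef_pos"],[.4955,-.2846,.003]), (y-(.223-np.pi))/.15)
E
```

```text
t 3.3 pos [ 0.4945 -0.2833  0.1235] yaw -2.9217 q6 -0.74 F [-0. -0.  0.] T [-0.01 -0.03 -0.04] gap 0.997 gf 0.0
[-0.03 -0.05  4.02] -0.020987328482190058
```

{"name": "send_rows", "arguments": {
  "deltas": [
    [-1,0,0,0.9,0],
    [-1,0,0,0.9,0],
    [-1,0,0,0.9,0],
    [-1,0,0,0.8,0],
    [-1,0,0,0.3,0],
    [-1,0,0,0.1,0],
    [-1,0,0,0,0],
    [1,0,0,0,0],
    [1,0,0,0,0],
    [1,0,0,0,0],
    [1,0,0,0,0],
    [1,0,0,0,0],
    [1,0,0,0,0],
    [1,0,0,0,0],
    [1,0,0,0,0],
    [1,0,0,0,0]
  ],
  "newtons": 100
}}

```text
t: 4.9
eef_pos: [0.4949, -0.2836, 0.0069]
tcp_rot: [-0.35, 3.122, -0.001]
force: [-1.3, 1.2, 5.5]
finger_gap: 0.117
grasp_force: 98.1
```

```bash
python3 - <<'E'
from h import *
s,M,y=st()
E
```

```text
t 4.9 pos [ 0.4949 -0.2836  0.0069] yaw -2.9185 q6 -0.743 F [-1.3  1.2  5.5] T [0.12 0.26 0.01] gap 0.117 gf 98.1
```

{"name": "send_rows", "arguments": {
  "deltas": [
    [1,0,0,-0.5,0],
    [1,0,0,-0.8,0],
    [1,0,0,-0.9,0],
    [1,0,0,-0.9,0],
    [1,0,0,-0.9,0],
    [1,0,0,0,0],
    [1,0,0,0,0]
  ]
}}

```text
t: 5.6
eef_pos: [0.495, -0.2836, 0.1266]
tcp_rot: [-0.35, 3.121, -0.001]
force: [-0.7, -0.1, -1.3]
finger_gap: 0.116
grasp_force: 98.2
```

```bash
python3 - <<'E'
from h import *
s,M,y=st()
c=camera("scene"); p=proj(c,s["eef_pos"]).astype(int); print(p)
x0,y0=p[0]-60,p[1]-70
cv2.imwrite("pics/g1.png",cv2.resize(c["image"][y0:y0+120,x0:x0+150],None,fx=5,fy=5,interpolation=cv2.INTER_CUBIC)); print(x0,y0)
E
```

```text
t 5.6 pos [ 0.495  -0.2836  0.1266] yaw -2.9184 q6 -0.743 F [-0.7 -0.1 -1.3] T [ 0.    0.01 -0.01] gap 0.116 gf 98.2
[333 239]
273 169
```

View pics/g1.png

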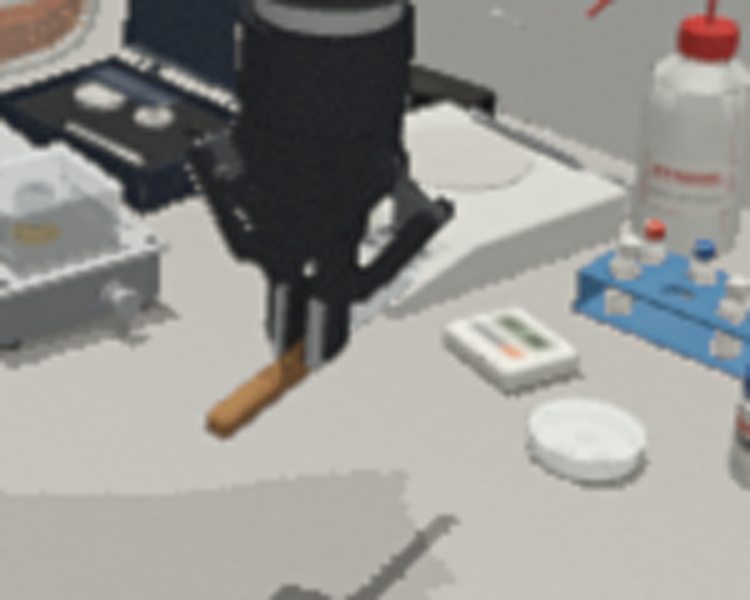

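The spatula is held level-looking. Its butt end is at crop (208–235, 408–437), and the blade is hidden behind the gripper.

```bash
python3 - <<'E'
from h import *
s,M,y=st(); c=camera("scene"); t=camera("top")
p=s["eef_pos"]; 
for n,l in(("butt",-.078),("tip",.105)):
    for yaw in (.223,):
        d=np.array([np.cos(yaw),np.sin(yaw),0])
        for z in (.1197,.1197+.0065,.1197+.013):
            X=p+d*l; X[2]=z; print(n,z,((proj(c,X)-[273,169])*5+2).round(0),proj(t,X).round(1))
im=c["image"]; hsv=cv2.cvtColor(im,cv2.COLOR_BGR2HSV)[225:270,305:345]
m=(hsv[...,1]>110)&(hsv[...,2]>60)
v,u=np.nonzero(m); b=cv2.boxPoints(cv2.minAreaRect(np.c_[u,v].astype(np.float32)))
print("wood crop", ((b+[305-273,225-169])*5+2).round(0))
ti=t["image"]; u0,v0=proj(t,p).astype(int); print(u0,v0)
cv2.imwrite("pics/g2.png",cv2.resize(ti[v0-70:v0+50,u0-60:u0+60],None,fx=5,fy=5,interpolation=cv2.INTER_CUBIC)); print(u0-60,v0-70)
E
```

```text
t 5.65 pos [ 0.4943 -0.2832  0.1256] yaw -2.9184 q6 -0.743 F [-0.4 -0.6 -0.7] T [-0.01  0.02  0.01] gap 0.117 gf 98.2
butt 0.1197 [208. 443.] [402.1 267.1]
butt 0.1262 [208. 431.] [402.8 267.4]
butt 0.1327 [209. 418.] [403.6 267.6]
tip 0.1197 [411. 283.] [384.7 193.7]
tip 0.1262 [412. 271.] [385.3 193.5]
tip 0.1327 [413. 260.] [386.  193.3]
wood crop [[203. 422.]
 [295. 345.]
 [312. 365.]
 [221. 442.]]
395 235
335 165
```

View pics/g2.png

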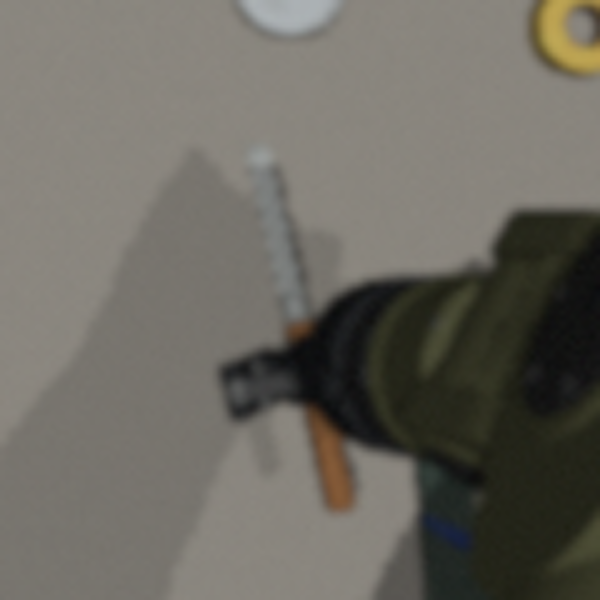

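The top view shows the tip at crop (260,152), full-frame (387,195.4), and the butt at (342,510), full-frame (403.4,267). It lies straight in the fingers.

```bash
cat >> h.py <<'E'
ctr=np.array([.5826,.0661]); SY=-.140
def sta(x,y,z):
    "station-local (m) to world"
    return np.r_[ctr+np.array([[np.cos(SY),-np.sin(SY)],[np.sin(SY),np.cos(SY)]])@[x,y],z]
E
python3 - <<'E'
from h import *
s,M,y=st(); t=camera("top"); p=s["eef_pos"]
a=ray(t,(387,195.4),.126); b=ray(t,(403.4,267),.126); d=a-b
print(a,b,np.linalg.norm(d),np.arctan2(d[1],d[0]),"tip in tool",M.T@(a-p),"butt",M.T@(b-p))
print("camera at",-camera("scene")["R"].T@camera("scene")["t"])
print("screw",sta(-.0045,-.058,.068))
for X in (-.085,-.026):
    tip=sta(X,-.058,.0); tcp=tip-np.r_[.103*np.cos(SY),.103*np.sin(SY),0]; tcp[2]=p[2]; print(tcp,units(M,p,tcp),(y+np.pi-SY)/.15)
E
```

```text
t 5.75 pos [ 0.4937 -0.2829  0.1249] yaw -2.9184 q6 -0.743 F [ 0.9 -0.2 -0.4] T [-0.03  0.03 -0.03] gap 0.12 gf 98.2
[ 0.59201138 -0.26402645  0.126     ] [ 0.41913624 -0.30190026  0.126     ] 0.17697525369629152 0.2156743785120271 tip in tool [-0.09999885 -0.0033653  -0.00130535] butt [ 0.07697109 -0.00203229 -0.00098325]
camera at [-0.0932575  -0.81890012  0.60537364]
screw [0.57005053 0.00929542 0.068     ]
[0.38834589 0.03490158 0.12488085] [ 1.08 11.11  0.02] 2.4213969120879697
[0.44676864 0.02666853 0.12488085] [-0.76 10.41  0.02] 2.4213969120879697
```

{"name": "send_rows", "arguments": {
  "deltas": [
    [1,0.09,0.926,0,0],
    [1,0.09,0.926,0,0],
    [1,0.09,0.926,0,0],
    [1,0.09,0.926,0,0],
    [1,0.09,0.926,0,0],
    [1,0.09,0.926,0,0],
    [1,0.09,0.926,0,0],
    [1,0.09,0.926,0,0],
    [1,0.09,0.926,0,0],
    [1,0.09,0.926,0,0],
    [1,0.09,0.926,0,0],
    [1,0.09,0.926,0,0],
    [1,0,0,0,0.807],
    [1,0,0,0,0.807],
    [1,0,0,0,0.807],
    [1,0,0,0.8,0],
    [1,0,0,0.8,0],
    [1,0,0,0.8,0],
    [1,0,0,0,0],
    [1,0,0,0,0]
  ]
}}

```text
t: 7.9
eef_pos: [0.3887, 0.0344, 0.0542]
tcp_rot: [-0.219, -3.132, 0.0]
force: [0.6, 0.5, 0.0]
finger_gap: 0.117
grasp_force: 98.3
```

```bash
python3 - <<'E'
from h import *
s,M,y=st(); c=camera("scene"); t=camera("top")
A=c["image"][180:260,225:325]; p=proj(t,s["eef_pos"]).astype(int); print(p)
B=t["image"][170:300,215:315]
A=cv2.resize(A,None,fx=5,fy=5,interpolation=cv2.INTER_CUBIC); B=cv2.resize(B,None,fx=3,fy=3,interpolation=cv2.INTER_CUBIC)
o=np.zeros((400,800,3),np.uint8); o[:400,:500]=A; o[:390,500:800]=B
cv2.imwrite("pics/g3.png",o)
E
```

```text
t 7.9 pos [0.3887 0.0344 0.0542] yaw 3.0017 q6 0.228 F [0.6 0.5 0. ] T [ 0.06 -0.01  0.03] gap 0.117 gf 98.3
[264 276]
```

View pics/g3.png

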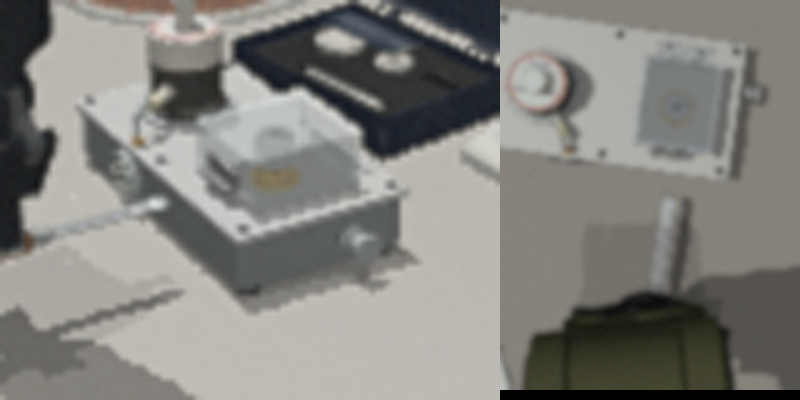

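In the scene crop the blade tip is at (162,203), full-frame (257.4,220.6), and the lip/slot is at (222,177), full-frame (269.4,215.4). In the top crop the tip is at (674,198), full-frame (273,236), and the lip at (670,152), full-frame (271.7,220.7).

```bash
python3 - <<'E'
from h import *
s,M,y=st(); c=camera("scene"); t=camera("top")
def tri(a,b):
    Ps=[]
    for k in (c,t):
        K=np.array([[k["fx"],0,k["cx"]],[0,k["fy"],k["cy"]],[0,0,1]]); Ps.append(K@np.c_[k["R"],k["t"]])
    X=cv2.triangulatePoints(Ps[0],Ps[1],np.array(a,float).reshape(2,1),np.array(b,float).reshape(2,1)); return (X[:3]/X[3]).ravel()
tip=tri((257.4,220.4),(273,236)); lip=tri((269.4,215.2),(271.7,220.7))
print("tip",tip,"in tool",M.T@(tip-s["eef_pos"]),"lip",lip)
print("model slot",sta(-.0385,-.058,.0495),"lip front",sta(-.048,-.058,.056))
for z in(.05,.053,.056): print("proj tip z",z,proj(c,[tip[0],tip[1],z]))
m=sta(-.044,-.058,.056); print(proj(c,m),proj(t,m),"tip top at .053",ray(t,(273,236),.053))
# lip pixels: dark in scene crop
g=cv2.cvtColor(c["image"],cv2.COLOR_BGR2GRAY); print(g[205:224,262:278])
E
```

```text
t 8.0 pos [0.3902 0.0346 0.0553] yaw 3.0016 q6 0.228 F [-0.6 -0.1 -0.9] T [-0.03 -0.06 -0.01] gap 0.12 gf 98.3
tip [0.4911924  0.01319963 0.05542588] in tool [-1.02969652e-01 -7.07408579e-03 -5.87565732e-06] lip [0.53256044 0.01495695 0.05802514]
model slot [0.53638318 0.01403988 0.0495    ] lip front [0.52697613 0.01536554 0.056     ]
proj tip z 0.05 [257.94055367 222.01479786]
proj tip z 0.053 [257.90865749 221.1190161 ]
proj tip z 0.056 [257.87668676 220.22114084]
[268.29784753 215.99704591] [272.14527785 220.82880537] tip top at .053 [0.49201743 0.01257075 0.053     ]
[[125 125 131 145 162 167 171 175 177 179 190 194 194 194 192 179]
 [149 151 145 143 152 167 176 191 194 193 194 194 194 192 180 164]
 [197 197 176 163 164 169 175 191 195 194 194 195 194 186 168 160]
 [198 197 177 165 163 163 164 174 188 193 194 194 194 183 166 163]
 [197 197 177 164 160 160 162 165 172 184 192 195 194 183 168 164]
 [197 197 177 164 143 140 157 162 162 166 181 193 195 184 170 165]
 [197 197 178 165 124 106 133 158 163 162 169 171 182 179 169 160]
 [197 196 181 169 125  85  91 143 157 153 152 134 137 146 143 139]
 [198 197 174 155 131  96  77  92 146 135 124 119 122 125 119 118]
 [197 196 166 144 140 123  97  79  89 118 118 119 122 120 114 112]
 [197 199 194 156 131 136 132 102  79  82  96 115 121 121 115 117]
 [198 198 198 192 138 117 137 134 107  82  95 115 123 121 111 114]
 [198 198 198 187 135  97 106 136 135  99 100 120 123 125 121 118]
 [194 198 199 196 158 116 106 101 102 101 117 135 131 128 125 121]
 [165 192 198 200 194 157 139 115 107 108 117 135 142 133 125 122]
 [110 156 188 199 199 198 195 157 117 110 116 121 128 133 125 123]
 [ 81 105 143 186 199 200 200 195 157 140 139 140 126 125 124 122]
 [ 80  81  96 135 186 199 199 199 196 196 197 193 159 132 125 124]
 [ 81  80  79  92 127 181 197 198 198 199 200 199 196 160 137 134]]
```

{"name": "send_rows", "arguments": {
  "deltas": [
    [1,0,0.23,0.19,0],
    [1,0,0,0,0],
    [1,0,0,0,0],
    [1,0,0,0,0],
    [1,-0.4,0,0,0],
    [1,-0.4,0,0,0],
    [1,-0.3,0,0,0],
    [1,-0.2,0,0,0],
    [1,-0.2,0,0,0],
    [1,-0.2,0,0,0],
    [1,-0.2,0,0,0],
    [1,0,0,0,0],
    [1,0,0,0,0]
  ]
}}

```text
t: 9.4
eef_pos: [0.4465, 0.0334, 0.0485]
tcp_rot: [-0.22, -3.133, 0.0]
force: [0.4, 0.4, 0.2]
finger_gap: 0.12
grasp_force: 98.3
```

```bash
python3 - <<'E'
from h import *
s,M,y=st(); c=camera("scene"); t=camera("top"); s,M,y=st()
A=c["image"][180:260,225:325]
B=t["image"][170:300,215:315]
A=cv2.resize(A,None,fx=5,fy=5,interpolation=cv2.INTER_CUBIC); B=cv2.resize(B,None,fx=3,fy=3,interpolation=cv2.INTER_CUBIC)
o=np.zeros((400,800,3),np.uint8); o[:400,:500]=A; o[:390,500:800]=B
cv2.imwrite("pics/g4.png",o)
E
```

```text
t 9.4 pos [0.4465 0.0334 0.0485] yaw 3.0016 q6 0.215 F [0.4 0.4 0.2] T [0.02 0.02 0.03] gap 0.12 gf 98.3
t 9.5 pos [0.4463 0.0334 0.0485] yaw 3.0017 q6 0.215 F [ 0.  -0.4 -1.2] T [0.02 0.02 0.01] gap 0.117 gf 98.3
```

View pics/g4.png

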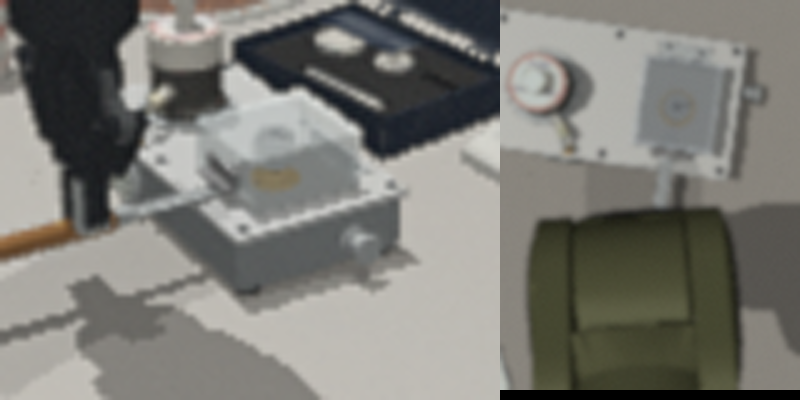

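The blade now sits in the slot with no contact force, so I start prying.

{"name": "send_rows", "arguments": {
  "deltas": [
    [1,0,0,-0.15,0],
    [1,0,0,-0.15,0],
    [1,0,0,-0.15,0],
    [1,0,0,-0.15,0],
    [1,0,0,-0.15,0],
    [1,0,0,0,0],
    [1,0,0,0,0]
  ]
}}

```text
t: 10.2
eef_pos: [0.4468, 0.0334, 0.0713]
tcp_rot: [0.22, 3.134, 0.0]
force: [0.6, 0.0, -1.1]
finger_gap: 0.118
grasp_force: 98.2
```

{"name": "send_rows", "arguments": {
  "deltas": [
    [1,-0.13,0,-0.18,0],
    [1,-0.13,0,-0.18,0],
    [1,-0.13,0,-0.18,0],
    [1,-0.17,0,-0.14,0],
    [1,-0.17,0,-0.14,0],
    [1,-0.17,0,-0.14,0],
    [1,0,0,0,0]
  ]
}}

```text
t: 10.9
eef_pos: [0.4751, 0.0295, 0.1007]
tcp_rot: [0.22, 3.132, 0.0]
force: [0.9, -0.5, -2.2]
finger_gap: 0.117
grasp_force: 98.2
```

```bash
python3 - <<'E'
from h import *
s,M,y=st(); c=camera("scene"); t=camera("top"); s,M,y=st()
A=c["image"][160:260,225:325]
B=t["image"][150:300,215:315]
A=cv2.resize(A,None,fx=5,fy=5,interpolation=cv2.INTER_CUBIC); B=cv2.resize(B,None,fx=3,fy=3,interpolation=cv2.INTER_CUBIC)
o=np.zeros((500,800,3),np.uint8); o[:500,:500]=A; o[:450,500:800]=B
cv2.imwrite("pics/g5.png",o)
E
```

```text
t 10.9 pos [0.4751 0.0295 0.1007] yaw 3.0014 q6 0.202 F [ 0.9 -0.5 -2.2] T [-0.02  0.01 -0.03] gap 0.117 gf 98.2
t 11.0 pos [0.4741 0.0296 0.1001] yaw 3.0016 q6 0.202 F [ 0.9  0.8 -0.2] T [ 0.05 -0.05  0.02] gap 0.112 gf 98.3
```

View pics/g5.png

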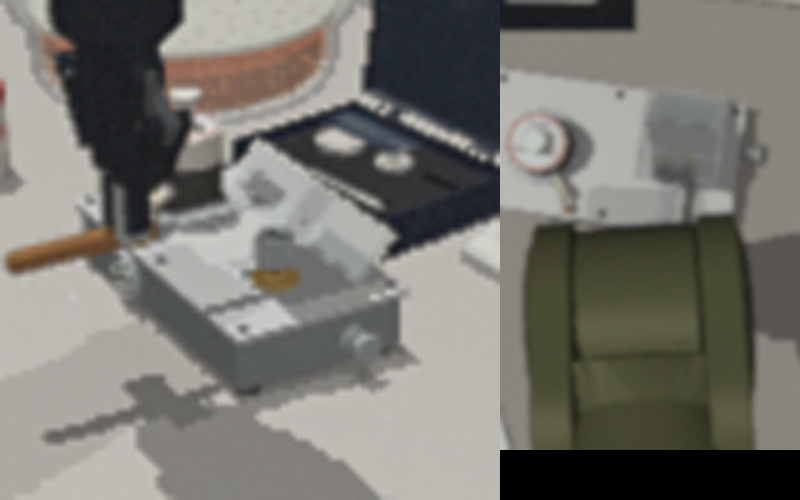

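The hood is up about 0.75 rad and the blade is still in the notch at scene crop (225,210). I continue the swing.

{"name": "send_rows", "arguments": {
  "deltas": [
    [1,-0.17,0,-0.11,0],
    [1,-0.17,0,-0.11,0],
    [1,-0.17,0,-0.11,0],
    [1,-0.17,0,-0.05,0],
    [1,-0.17,0,-0.05,0],
    [1,-0.17,0,-0.05,0],
    [1,-0.17,0,-0.02,0],
    [1,0,0,0,0],
    [1,0,0,0.2,0],
    [1,0,0,0.2,0],
    [1,0,0,0.15,0],
    [1,0,0,0,0]
  ]
}}

```text
t: 12.2
eef_pos: [0.5081, 0.0246, 0.0975]
tcp_rot: [-0.219, -3.133, 0.0]
force: [0.9, -0.0, -0.3]
finger_gap: 0.122
grasp_force: 99.0
```

{"name": "send_rows", "arguments": {
  "deltas": [
    [1,-0.23,0,0,0],
    [1,-0.23,0,0,0],
    [1,-0.23,0,0,0],
    [1,-0.23,0,0,0],
    [1,-0.23,0,0,0],
    [1,-0.23,0,0,0],
    [1,-0.23,0,0,0],
    [1,-0.1,0,0,0],
    [1,0,0,0,0]
  ]
}}

```text
t: 13.1
eef_pos: [0.5617, 0.0173, 0.0991]
tcp_rot: [0.22, 3.131, 0.0]
force: [-0.3, -0.8, -0.3]
finger_gap: 0.121
grasp_force: 99.0
```

```bash
python3 - <<'E'
from h import *
s,M,y=st(); print("tip rel hinge", (s["eef_pos"]+M@[-.103,-.003,0]-sta(.036,-.058,.045)))
E
```

```text
t 13.1 pos [0.5617 0.0173 0.0991] yaw 3.0015 q6 0.171 F [-0.3 -0.8 -0.3] T [-0.03  0.04 -0.1 ] gap 0.121 gf 99.0
tip rel hinge [ 0.05309829 -0.00365994  0.0544292 ]
```

{"name": "send_rows", "arguments": {
  "deltas": [
    [1,0.5,0,0,0],
    [1,0.9,0,0,0],
    [1,0.9,0,0,0],
    [1,0.9,0,0,0],
    [1,0.9,0,0,0],
    [1,0,-0.9,0,0],
    [1,0,-0.9,0,0],
    [1,0,-0.9,0,0],
    [1,0,-0.9,0,0],
    [1,0,-0.9,0,0],
    [1,0,-0.9,0,0],
    [1,0,-0.9,0,0],
    [1,0,-0.9,0,0],
    [1,0,-0.9,0,0],
    [1,0,0,0,0],
    [1,0,0,0,0]
  ]
}}

```text
t: 14.7
eef_pos: [0.4047, -0.2068, 0.0991]
tcp_rot: [0.222, 3.132, -0.001]
force: [-0.4, 0.3, -1.0]
finger_gap: 0.121
grasp_force: 99.0
```

```bash
python3 - <<'E'
from h import *
s,M,y=st(); c=camera("scene"); t=camera("top"); s,M,y=st()
A=c["image"][160:260,235:335]
B=t["image"][130:230,235:315]
A=cv2.resize(A,None,fx=4,fy=4,interpolation=cv2.INTER_CUBIC); B=cv2.resize(B,None,fx=5,fy=5,interpolation=cv2.INTER_CUBIC)
o=np.zeros((500,800,3),np.uint8); o[:400,:400]=A; o[:500,400:800]=B
cv2.imwrite("pics/g6.png",o)
E
```

```text
t 14.7 pos [ 0.4047 -0.2068  0.0991] yaw 3.0002 q6 -0.331 F [-0.4  0.3 -1. ] T [ 0.01 -0.05  0.03] gap 0.121 gf 99.0
t 14.8 pos [ 0.4044 -0.2056  0.0987] yaw 3.0021 q6 -0.331 F [ 0.9  0.6 -1.2] T [-0.03  0.   -0.03] gap 0.11 gf 99.0
```

View pics/g6.png

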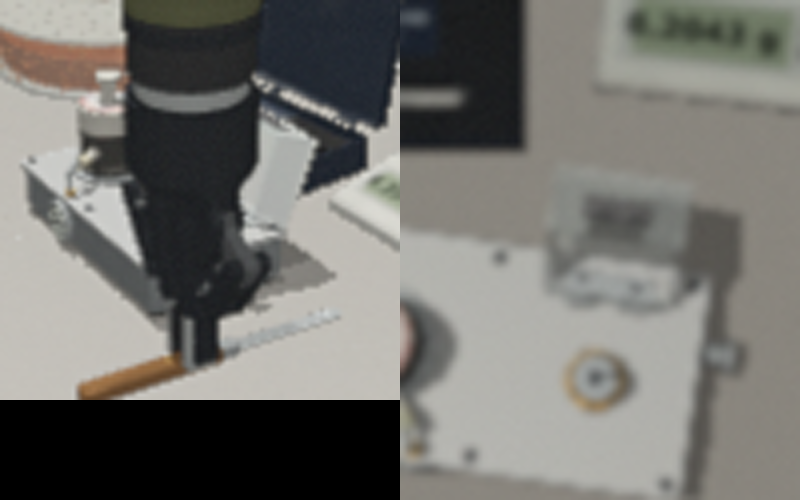

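The hood leans back past vertical, with its top-view outline at crop (550–690, 170–300). The screw is exposed at crop (596,378), full-frame (273.8,205.2). Next I lay the spatula down and locate the screw.

{"name": "send_rows", "arguments": {
  "deltas": [
    [1,0,0,0.8,0],
    [1,0,0,0.8,0],
    [1,0,0,0.8,0],
    [1,0,0,0.4,0],
    [1,0,0,0.15,0],
    [1,0,0,0.1,0],
    [1,0,0,0,0],
    [1,0,0,0,0],
    [-1,0,0,0,0],
    [-1,0,0,0,0],
    [-1,0,0,0,0],
    [-1,0,0,0,0],
    [-1,0,0,0,0],
    [-1,0,0,0,0],
    [-1,0,0,0,0],
    [-1,0,0,0,0]
  ]
}}

```text
t: 16.4
eef_pos: [0.4039, -0.206, 0.0069]
tcp_rot: [-0.22, -3.134, -0.0]
force: [0.2, 0.0, 0.2]
finger_gap: 1.003
grasp_force: 0.0
```

{"name": "send_rows", "arguments": {
  "deltas": [
    [-1,0,0,-0.5,0],
    [-1,0,0,-0.9,0],
    [-1,0,0,-0.9,0],
    [-1,0,0,-0.9,0],
    [-1,0,0,-0.9,0],
    [-1,0,0,-0.9,0],
    [-1,0,0,-0.9,0],
    [-1,0,0,0,0],
    [-1,0,0,0,0]
  ]
}}

```text
t: 17.3
eef_pos: [0.4043, -0.2062, 0.1842]
tcp_rot: [0.22, 3.133, -0.001]
force: [0.7, -0.1, -0.5]
finger_gap: 1.001
grasp_force: 0.0
```

```bash
python3 - <<'E'
from h import *
s,M,y=st(); c=camera("scene"); t=camera("top")
print("screw", ray(t,(273.8,205.2),.077), "model",sta(-.0045,-.058,.068))
def wood(k):
    hsv=cv2.cvtColor(k["image"],cv2.COLOR_BGR2HSV); m=((hsv[...,1]>110)&(hsv[...,2]>60)&(hsv[...,0]<20)&(hsv[...,0]>4)).astype(np.uint8)
    n,l,stt,ce=cv2.connectedComponentsWithStats(m)
    for i in range(1,n):
        if stt[i,4]>30: print(stt[i],ce[i].round(1),ray(k,ce[i],.0065).round(3))
print("top");wood(t);print("scene");wood(c)
# dark/brass ring in top view
r=t["image"][190:222,255:292]; hsv=cv2.cvtColor(r,cv2.COLOR_BGR2HSV); m=(hsv[...,1]>70)&(hsv[...,0]<35); v,u=np.nonzero(m)
print("ring",len(u),u.min()+255,u.max()+255,v.min()+190,v.max()+190,ray(t,((u.min()+u.max())/2+255,(v.min()+v.max())/2+190),.052))
E
```

```text
t 17.3 pos [ 0.4043 -0.2062  0.1842] yaw 3.0017 q6 -0.332 F [ 0.7 -0.1 -0.5] T [0.03 0.05 0.  ] gap 1.001 gf 0.0
screw [0.57012949 0.01060855 0.077     ] model [0.57005053 0.00929542 0.068     ]
top
[ 23 180  31   3  42] [ 37.9 181.1] [0.637 0.639 0.006]
[351 284   5  13  46] [352.8 289.9] [ 0.348 -0.2    0.006]
scene
[192  99  11  24  76] [195.7 111.7] [1.121 1.587 0.007]
[109 159  24  12  47] [120.2 164. ] [0.381 0.9   0.006]
[256 277  34  16 179] [272.4 284.8] [ 0.376 -0.203  0.006]
ring 9 270 276 209 211 [0.55888469 0.01265608 0.052     ]
```

{"name": "send_rows", "arguments": {
  "deltas": [
    [0,-0.497,0.878,0,0],
    [0,-0.497,0.878,0,0],
    [0,-0.497,0.878,0,0],
    [0,-0.497,0.878,0,0],
    [0,-0.497,0.878,0,0],
    [0,-0.497,0.878,0,0],
    [0,-0.497,0.878,0,0],
    [0,-0.497,0.878,0,0],
    [0,-0.497,0.878,0,0],
    [0,0,0,0,-0.953],
    [0,0,0,0,-0.953],
    [0,0,0,0,-0.953],
    [0,0,0,0,-0.953],
    [0,0,0,0,-0.953],
    [0,0,0,0,-0.953],
    [0,0,0,0,0],
    [0,0,0,0,0]
  ]
}}

```text
t: 19.1
eef_pos: [0.5692, 0.01, 0.1828]
tcp_rot: [1.098, -2.942, -0.001]
force: [0.6, 0.9, 0.1]
finger_gap: 0.504
grasp_force: 0.0
```

```bash
python3 - <<'E'
from h import *
s,M,y=st(); print(units(M,s["eef_pos"],[.5701,.010,.0505]))
E
```

```text
t 19.1 pos [0.5692 0.01   0.1828] yaw -2.4272 q6 -0.697 F [0.6 0.9 0.1] T [ 0.01 -0.    0.04] gap 0.504 gf 0.0
[-0.03 -0.03  4.41]
```

{"name": "send_rows", "arguments": {
  "deltas": [
    [0,-0.03,-0.03,0.8,0],
    [0,0,0,0.8,0],
    [0,0,0,0.8,0],
    [0,0,0,0.5,0],
    [0,0,0,0.4,0],
    [0,0,0,0.3,0],
    [0,0,0,0,0]
  ],
  "newtons": 40
}}

```text
t: 19.8
eef_pos: [0.5703, 0.0099, 0.0748]
tcp_rot: [1.102, -2.94, -0.001]
force: [0.4, 0.3, -0.0]
finger_gap: 0.503
grasp_force: 0.0
```

{"name": "send_rows", "arguments": {
  "deltas": [
    [0,0,0,0.3,0],
    [0,0,0,0.25,0],
    [0,0,0,0.25,0],
    [0,0,0,0,0],
    [1,0,0,0,0],
    [1,0,0,0,0],
    [1,0,0,0,0],
    [1,0,0,0,0],
    [1,0,0,0,0],
    [1,0,0,0,0],
    [1,0,0,0,0]
  ]
}}

```text
t: 20.9
eef_pos: [0.5696, 0.0115, 0.0521]
tcp_rot: [1.104, -2.94, -0.006]
force: [-4.6, 3.8, 4.0]
finger_gap: 0.276
grasp_force: 39.2
```

```bash
python3 - <<'E'
from h import *
s,M,y=st()
E
```

```text
t 20.9 pos [0.5696 0.0115 0.0521] yaw -2.423 q6 -0.7 F [-4.6  3.8  4. ] T [1.02 1.   0.03] gap 0.276 gf 39.2
```

{"name": "send_rows", "arguments": {
  "deltas": [
    [1,0,0.05,0,0.5],
    [1,0,0,0,0.5],
    [1,0,0,0,0.5],
    [1,0,0,0,0.5],
    [1,0,0,0,0.5],
    [1,0,0,0,0.5],
    [1,0,0,0,0.5],
    [1,0,0,0,0.5],
    [1,0,0,0,0.5],
    [1,0,0,0,0.5],
    [1,0,0,0,0]
  ]
}}

```text
t: 22.0
eef_pos: [0.5691, 0.013, 0.0521]
tcp_rot: [-0.052, -3.139, -0.006]
force: [-4.3, 5.7, 1.7]
finger_gap: 0.277
grasp_force: 39.6
```

```bash
python3 - <<'E'
from h import *
s,M,y=st()
E
```

```text
t 22.0 pos [0.5691 0.013  0.0521] yaw 3.1087 q6 0.053 F [-4.3  5.7  1.7] T [ 1.26  0.7  -0.06] gap 0.277 gf 39.6
```

{"name": "send_rows", "arguments": {
  "deltas": [
    [1,0,0,0,0.5],
    [1,0,0,0,0.5],
    [1,0,0,0,0.5],
    [1,0,0,0,0.5],
    [1,0,0,0,0]
  ]
}}

```text
t: 22.5
eef_pos: [0.5693, 0.0136, 0.0521]
tcp_rot: [-0.52, -3.096, -0.008]
force: [-3.0, 8.4, 1.2]
finger_gap: 0.275
grasp_force: 39.6
```

```bash
python3 -c "
from h import *
st()"
```

```text
t 22.5 pos [0.5693 0.0136 0.0521] yaw 2.8091 q6 0.353 F [-3.   8.4  1.2] T [1.67 0.59 0.  ] gap 0.275 gf 39.6
```

{"name": "send_rows", "arguments": {
  "deltas": [
    [1,0,0,0,0.5],
    [1,0,0,0,0.5],
    [1,0,0,0,0.5],
    [1,0,0,0,0.5],
    [1,0,0,0,0]
  ]
}}

```text
t: 23.0
eef_pos: [0.5696, 0.0142, 0.0521]
tcp_rot: [-0.976, -2.983, -0.009]
force: [-2.3, 10.7, 0.7]
finger_gap: 0.278
grasp_force: 39.5
```

```bash
python3 -c "
from h import *
st()"
```

```text
t 23.0 pos [0.5696 0.0142 0.0521] yaw 2.5094 q6 0.653 F [-2.3 10.7  0.7] T [ 1.92  0.43 -0.05] gap 0.278 gf 39.5
```

{"name": "send_rows", "arguments": {
  "deltas": [
    [1,0.1,0.09,0,0],
    [1,0,0,0,0],
    [1,0,0,0,0.5],
    [1,0,0,0,0.5],
    [1,0,0,0,0]
  ]
}}

```text
t: 23.5
eef_pos: [0.5698, 0.0145, 0.0521]
tcp_rot: [1.198, 2.903, -0.001]
force: [1.8, -2.1, -2.3]
finger_gap: 0.279
grasp_force: 39.5
```

```bash
python3 -c "
from h import *
st()"
```

```text
t 23.5 pos [0.5698 0.0145 0.0521] yaw 2.3587 q6 0.809 F [ 1.8 -2.1 -2.3] T [-0.44 -0.25 -0.06] gap 0.279 gf 39.5
```

{"name": "send_rows", "arguments": {
  "deltas": [
    [1,0,0,0,0.5],
    [1,0,0,0,0.5],
    [1,0,0,0,0]
  ]
}}

```text
t: 23.8
eef_pos: [0.57, 0.0147, 0.0522]
tcp_rot: [1.41, 2.806, 0.0]
force: [1.0, -2.1, -1.8]
finger_gap: 0.278
grasp_force: 39.5
```

```bash
python3 -c "
from h import *
st()"
```

```text
t 23.8 pos [0.57   0.0147 0.0522] yaw 2.2104 q6 0.957 F [ 1.  -2.1 -1.8] T [-0.34 -0.44 -0.1 ] gap 0.278 gf 39.5
```

{"name": "send_rows", "arguments": {
  "deltas": [
    [1,0,0,0,0.5],
    [1,0,0,0,0.5],
    [1,0,0,0,0]
  ]
}}

```text
t: 24.1
eef_pos: [0.5703, 0.0149, 0.0522]
tcp_rot: [1.614, 2.693, 0.001]
force: [3.3, -2.3, -2.6]
finger_gap: 0.276
grasp_force: 39.4
```

```bash
python3 -c "
from h import *
st()"
```

```text
t 24.1 pos [0.5703 0.0149 0.0522] yaw 2.0616 q6 1.106 F [ 3.3 -2.3 -2.6] T [-0.29 -0.8  -0.07] gap 0.276 gf 39.4
```

{"name": "send_rows", "arguments": {
  "deltas": [
    [1,0,0,0,0.5],
    [1,0,0,0,0.5],
    [1,0,0,0,0]
  ]
}}

```text
t: 24.4
eef_pos: [0.57, 0.0164, 0.0522]
tcp_rot: [-1.809, -2.567, -0.005]
force: [2.9, 4.0, -1.5]
finger_gap: 0.274
grasp_force: 39.5
```

```bash
python3 -c "
from h import *
st()"
```

```text
t 24.4 pos [0.57   0.0164 0.0522] yaw 1.9139 q6 1.255 F [ 2.9  4.  -1.5] T [ 0.87 -0.59  0.4 ] gap 0.274 gf 39.5
```

{"name": "send_rows", "arguments": {
  "deltas": [
    [1,0,0,0,0.2],
    [1,0,0,0,0],
    [1,0,0,0,0],
    [1,0,0,0,0]
  ]
}}

```text
t: 24.8
eef_pos: [0.5699, 0.0169, 0.0523]
tcp_rot: [-1.847, -2.54, -0.006]
force: [2.9, 5.9, -0.3]
finger_gap: 0.273
grasp_force: 39.6
```

```bash
python3 -c "
from h import *
st()"
```

```text
t 24.8 pos [0.5699 0.0169 0.0523] yaw 1.8843 q6 1.285 F [ 2.9  5.9 -0.3] T [ 1.32 -0.53  0.22] gap 0.273 gf 39.6
```

{"name": "send_rows", "arguments": {
  "deltas": [
    [0.2,0,0,0,0],
    [0.2,0,0,0,0],
    [0.2,0,0,0,0],
    [0.2,0,0,0,0]
  ]
}}

```text
t: 25.2
eef_pos: [0.5691, 0.0147, 0.0519]
tcp_rot: [-1.853, -2.537, 0.001]
force: [-0.7, -0.0, -0.2]
finger_gap: 0.405
grasp_force: 0.0
```

```bash
python3 -c "
from h import *
s,M,y=st(); print(units(M,s['eef_pos'],[.571,.0131,.052]))"
```

```text
t 25.2 pos [0.5691 0.0147 0.0519] yaw 1.8798 q6 1.288 F [-0.7 -0.  -0.2] T [0.02 0.01 0.03] gap 0.405 gf 0.0
[-0.07  0.04 -0.  ]
```

{"name": "send_rows", "arguments": {
  "deltas": [
    [0.2,-0.07,0.04,0,0],
    [0.2,0,0,0,0],
    [1,0,0,0,0],
    [1,0,0,0,0],
    [1,0,0,0,0],
    [1,0,0,0,0],
    [1,0,0,0,0]
  ]
}}

```text
t: 25.9
eef_pos: [0.5712, 0.0132, 0.0521]
tcp_rot: [1.854, 2.536, -0.0]
force: [-0.3, -1.6, 3.2]
finger_gap: 0.277
grasp_force: 39.2
```

```bash
python3 -c "
from h import *
st()"
```

```text
t 25.9 pos [0.5712 0.0132 0.0521] yaw 1.8793 q6 1.286 F [-0.3 -1.6  3.2] T [-0.28  0.14 -0.01] gap 0.277 gf 39.2
```

{"name": "send_rows", "arguments": {
  "deltas": [
    [1,0,0,0,0.3],
    [1,0,0,0,0.3],
    [1,0,0,0,0],
    [1,0,0,0,0],
    [1,0,0,0,0]
  ]
}}

```text
t: 26.4
eef_pos: [0.5712, 0.0133, 0.052]
tcp_rot: [1.965, 2.451, -0.0]
force: [-0.1, -1.7, 3.7]
finger_gap: 0.276
grasp_force: 39.3
```

```bash
python3 -c "
from h import *
st()"
```

```text
t 26.4 pos [0.5712 0.0133 0.052 ] yaw 1.7899 q6 1.375 F [-0.1 -1.7  3.7] T [-0.36  0.17  0.06] gap 0.276 gf 39.3
```

{"name": "send_rows", "arguments": {
  "deltas": [
    [1,0,0,0,0.4],
    [1,0,0,0,0.4],
    [1,0,0,0,0]
  ]
}}

```text
t: 26.7
eef_pos: [0.5712, 0.0138, 0.0519]
tcp_rot: [-2.109, -2.328, -0.001]
force: [-0.7, 0.9, 3.7]
finger_gap: 0.278
grasp_force: 39.3
```

```bash
python3 -c "
from h import *
st()"
```

```text
t 26.7 pos [0.5712 0.0138 0.0519] yaw 1.6697 q6 1.496 F [-0.7  0.9  3.7] T [ 0.09  0.1  -0.04] gap 0.278 gf 39.3
```

{"name": "send_rows", "arguments": {
  "deltas": [
    [1,0,0,0,0.4],
    [1,0,0,0,0.4],
    [1,0,0,0,0]
  ]
}}

```text
t: 27.0
eef_pos: [0.5713, 0.0138, 0.052]
tcp_rot: [-2.242, -2.2, -0.001]
force: [0.6, 0.8, 4.0]
finger_gap: 0.275
grasp_force: 39.3
```

```bash
python3 -c "
from h import *
st()"
```

```text
t 27.0 pos [0.5713 0.0138 0.052 ] yaw 1.5519 q6 1.613 F [0.6 0.8 4. ] T [0.12 0.05 0.47] gap 0.275 gf 39.3
```

{"name": "send_rows", "arguments": {
  "deltas": [
    [1,0,0,0,0],
    [1,0,0,0,0],
    [1,0,0,0,0.3],
    [1,0,0,0,0]
  ],
  "newtons": 70
}}

```text
t: 27.4
eef_pos: [0.5712, 0.0122, 0.052]
tcp_rot: [2.293, 2.144, -0.002]
force: [-0.1, -3.7, 4.2]
finger_gap: 0.269
grasp_force: 68.7
```

```bash
python3 -c "
from h import *
st()"
```

```text
t 27.4 pos [0.5712 0.0122 0.052 ] yaw 1.5036 q6 1.661 F [-0.1 -3.7  4.2] T [-0.98  0.05 -0.07] gap 0.269 gf 68.7
```

{"name": "send_rows", "arguments": {
  "deltas": [
    [1,0,0,0,0.3],
    [1,0,0,0,0],
    [1,0,0,0,0]
  ]
}}

```text
t: 27.7
eef_pos: [0.5712, 0.0123, 0.052]
tcp_rot: [2.337, 2.096, -0.002]
force: [-0.6, -5.6, 4.2]
finger_gap: 0.268
grasp_force: 68.7
```

```bash
python3 -c "
from h import *
st()"
```

```text
t 27.7 pos [0.5712 0.0123 0.052 ] yaw 1.4621 q6 1.702 F [-0.6 -5.6  4.2] T [-1.24  0.06  1.06] gap 0.268 gf 68.7
```

{"name": "send_rows", "arguments": {
  "deltas": [
    [1,0,0,0,0],
    [1,0,0,0,0],
    [1,0,0,0,0]
  ]
}}

```text
t: 28.0
eef_pos: [0.5712, 0.0123, 0.052]
tcp_rot: [2.337, 2.096, -0.002]
force: [-0.5, -5.6, 4.5]
finger_gap: 0.27
grasp_force: 68.7
```

```bash
python3 -c "
from h import *
st()"
```

```text
t 28.0 pos [0.5712 0.0123 0.052 ] yaw 1.4621 q6 1.702 F [-0.5 -5.6  4.5] T [-1.23  0.12  1.05] gap 0.27 gf 68.7
```

{"name": "send_rows", "arguments": {
  "deltas": [
    [1,0,0,0,-0.2],
    [1,0,0,0,0],
    [1,0,0,0,0]
  ]
}}

```text
t: 28.3
eef_pos: [0.5713, 0.0122, 0.052]
tcp_rot: [2.308, 2.129, -0.002]
force: [0.2, -4.5, 3.7]
finger_gap: 0.269
grasp_force: 68.7
```

```bash
python3 -c "
from h import *
st()"
```

```text
t 28.3 pos [0.5713 0.0122 0.052 ] yaw 1.4905 q6 1.674 F [ 0.2 -4.5  3.7] T [-1.23  0.08  0.34] gap 0.269 gf 68.7
```

The seat shows clearly as a 1 Nm stop, with zero torque at yaw 1.504. I back off a quarter turn to yaw 3.075.

{"name": "send_rows", "arguments": {
  "deltas": [
    [1,0,0,0,-0.5],
    [1,0,0,0,-0.5],
    [1,0,0,0,-0.5],
    [1,0,0,0,-0.5],
    [1,0,0,0,-0.5],
    [1,0,0,0,-0.5],
    [1,0,0,0,-0.5],
    [1,0,0,0,-0.5],
    [1,0,0,0,-0.5],
    [1,0,0,0,-0.5],
    [1,0,0,0,0]
  ]
}}

```text
t: 29.4
eef_pos: [0.5717, 0.0124, 0.052]
tcp_rot: [1.368, 2.826, -0.002]
force: [0.7, -4.9, 3.0]
finger_gap: 0.27
grasp_force: 68.5
```

```bash
python3 -c "
from h import *
st()"
```

```text
t 29.4 pos [0.5717 0.0124 0.052 ] yaw 2.2398 q6 0.924 F [ 0.7 -4.9  3. ] T [-1.22 -0.39  0.04] gap 0.27 gf 68.5
```

{"name": "send_rows", "arguments": {
  "deltas": [
    [1,0,0,0,-0.5],
    [1,0,0,0,-0.5],
    [1,0,0,0,-0.5],
    [1,0,0,0,-0.5],
    [1,0,0,0,-0.5],
    [1,0,0,0,-0.5],
    [1,0,0,0,-0.5],
    [1,0,0,0,-0.5],
    [1,0,0,0,-0.5],
    [1,0,0,0,-0.5],
    [1,0,0,0,-0.5],
    [1,0,0,0,0],
    [1,0,0,0,0]
  ]
}}

```text
t: 30.7
eef_pos: [0.572, 0.013, 0.052]
tcp_rot: [0.126, 3.138, -0.001]
force: [3.8, -4.6, 1.5]
finger_gap: 0.27
grasp_force: 68.5
```

```bash
python3 -c "
from h import *
st()"
```

```text
t 30.7 pos [0.572 0.013 0.052] yaw 3.0615 q6 0.103 F [ 3.8 -4.6  1.5] T [-0.98 -0.69  0.01] gap 0.27 gf 68.5
```

```bash
python3 -c "
from h import *
st(); print(arm.job_done())"
```

```text
t 30.7 pos [0.572 0.013 0.052] yaw 3.0615 q6 0.103 F [ 3.8 -4.6  1.5] T [-0.98 -0.69  0.01] gap 0.27 gf 68.5
the job is handed in; nothing more can be done
None
```

The job is handed in at 30.7 s, with no verdict returned: the hood is swung back, the spatula is laid on the bench, and the screw was seated, backed off about 1.56 rad and is still gripped at 68 N; the hood and bystanders were not re-checked with a picture at the end.

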